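Close up the check-weight case

TASK

The case of balance check weights has been left open. Push its upright inner flap over with the fingers until it lies flat over the small weights, and only then push the lid over and press it fully shut, without letting it slam. This is pushing work only: pick nothing up, leave the weights and everything else on the bench where they are, and finish with the hand clear.

Things in the scene. Friction and masses are not known exactly. Their poses are not given: they have to be found in the camera images.
- case: Grey plastic case, fixed on the bench: open shell 180 mm deep (its x), 280 wide (y), 65 high, walls 4. Origin: on the bench under its centre; x points from its front to its back (away from the robot, give or take 0.5 rad), y to its left, z up. Left half (+y): four loose weights in black foam. Right half (-y): small weights (tops under 47 mm), to be covered by the flap. Lid hinged on the back wall
- lid (a joint): Angle of the lid, rad: 0 = shut flush on the shell, 1.57 = upright; starts at 1.45 to 1.7, stop at 1.9. A stiff friction hinge (0.6 N m): it stays wherever it is left and never falls shut by itself; about 4 N at its free edge moves it when upright, 2 N when nearly shut
- lid_hinge (a point): Middle of the lid's hinge axis, which runs along the case's y: at (90, 0, 65.5) mm in the case frame
- lid_edge (a point): Middle of the free edge of the lid's outer face. The lid is a grey shell 180 mm from hinge to free edge, 280 wide, 28 deep; its outer face lies 28 mm off the hinge axis. Shut, this face is the top and this point is at (-90, 0, 93.5) mm in the case frame; open, the face looks to the back, away from the robot. A thumb lip 70 mm wide and 7 thick stands out 10 mm from the free edge, at the lid's rim
- flap (a joint): Angle of the flap, rad: 0 = folded down flat, 1.57 = upright; starts at 1.4 to 1.7, stop at 1.85. Light friction hinge (0.09 N m): stays wherever it is left, about 1 N at its free edge moves it. It folds inwards, from the case's right end wall towards its middle. While it is up it blocks the lid
- flap_hinge (a point): Middle of the flap's hinge axis, which runs along the case's x just inside the right end wall: at (0, -128, 54) mm in the case frame
- flap_edge (a point): Middle of the free edge of the flap's outer face (faces the case's right, -y, when upright; up when folded; then this point is at (0, 7, 56) mm in the case frame). White plate, 158 mm along the hinge, 124 from hinge to edge plus a middle tab 45 wide, 11 long; 4 thick, hinge axis at mid-thickness. Two ribs 120 long, 5 wide, 2.5 proud cross the outer face 30 and 95 mm from the hinge
- weight_500: Bare steel 500 g knob weight, 38 mm across, 57 mm tall, loose in its well in the left half of the case, top 73 mm above the bench. Origin: centre of its underside, 16 mm above the bench. Not to be touched.
- weight_200a: Bare steel 200 g knob weight, 28 mm across, 44 mm tall, loose in its well in the left half of the case, top 60 mm above the bench. Origin: centre of its underside, 16 mm above the bench. Not to be touched.
- weight_200b: Bare steel 200 g knob weight, 28 mm across, 44 mm tall, loose in its well in the left half of the case, top 60 mm above the bench. Origin: centre of its underside, 16 mm above the bench. Not to be touched.
- weight_100: Bare steel 100 g knob weight, 22 mm across, 35 mm tall, loose in its well in the left half of the case, top 51 mm above the bench. Origin: centre of its underside, 16 mm above the bench. Not to be touched.
- forceps: Bystander: steel weight forceps, 160 mm long, 8 mm high, lying in front of the case. Origin: underside, middle
- mug: Bystander: white ceramic mug, 82 mm across, 88 mm tall, handle at its +y. Origin: centre of its underside. Stands to the left of the case or behind its right corner (changes places with the tub)
- tub: Bystander: white plastic tub with snap lid, 102 mm across, 106 mm tall. Origin: centre of its underside. Stands behind the case's right corner or to its left (changes places with the mug)
- brush_jar: Bystander: grey jar 76 mm across and 90 mm tall with five paint brushes sticking up to 260 mm. Origin: centre of its underside. Stands behind the case's left corner
- dish: Bystander: small white ceramic dish, 76 mm across, 34 mm tall. Origin: centre of its underside. Stands to the right of the case, towards the front

How it is judged:
By the outcome, as a careful person would: the job done as asked, in the order asked, and still so for the second after the job is handed in, with the robot touching nothing.
It also fails if it takes over 58 s, if anything falls off the work surface, if the arm or the gripper's body presses on something with over 40 N, if the wrist force passes 120 N, or if a joint passes its speed limit or range.

ROBOT

A 7-joint arm with a two-finger parallel gripper is mounted at the origin on the work surface. World frame = base frame: x ahead of the robot, y to its left, z up, the work surface at z = 0. Lengths are in m, angles in degrees, forces in N, time in s.
With the tool pointing down it reaches from about 0.425 to 0.8 m from the base axis. Payload 8.3 kg.
Tool frame: the origin (TCP) lies at the very end of the fingers, on their centre line; the grasp point (between the pads) lies 19 mm behind it; z points along the fingers, y is the line along which they close (so a half turn about z gives the same grasp; the last joint's range is limited). The gripper opens to 85 mm and grips with 20 to 120 N. Pads are 22 mm wide; open, the fingers measure 114 mm over their backs; the gripper's body (76 mm by 85 mm) begins 54 mm behind the grasp point. The pads swing forward as they close: fully open they stand 13 mm farther back than shut.
Start: joints at [-76.255, 21.967, 0.94, 78.501, -0.361, 79.538, -2.664], TCP at [0.186, 0.597, 0.231] pointing down, gripper open.
Joint ranges: [-169.22, 169.22], [-14.56, 117.87], [-87.37, 89.26], [10.42, 133.3], [-82.24, 262.24], [0.94, 117.77], [-172.7, 172.7]. Speed limits (degrees/s): [136.94, 136.94, 172.46, 172.46, 180, 180, 180].

INTERFACE

Orientations are given as a 3x3 rotation matrix whose columns are the frame's x, y, z axes.
In Python, from bench import env gives the robot as it stands.
- The arm moves only by the tool carry_out, never from a script. Its argument "deltas" is a list of rows, each a list of 3 entries, a list of its own where there are three numbers: the shift along the tool's x, y, z normalised to -1 to 1, where 1 is 60 mm, then the turn, a rotation vector about the tool's x, y, z normalised to -1 to 1, where 1 is 4 degrees, then the finger opening in mm, from 0 to 85.4. A call has 1 to 10 rows; each row shifts and turns the commanded pose from where the row before left it, along the tool's axes as they then stand; what a row does not reach is not made up. A row lasts 1/8 s, in which the tool goes at most 62.5 mm and 10.7 degrees, less where a joint would pass 70% of its speed; a pose out of reach is approached as far as the arm can. A call with a number of a shift or a turn outside -1 to 1 is refused whole. A call with a gripper value outside its range is refused whole. The fingers move at their own pace and stop on an object; the grip force is fixed at half the most. Time passes only in rows, so rows that do not move let the fingers close. It gives the time, the measured TCP pose, the force, the opening and the grip force at its end, in the units of the state.
- env.get_obs(): the state, without advancing time (a new reading comes with each control period).
- env.read_camera(name): name is "scene" or "top" or "wrist"; returns a dict with "img" (400x640x3 uint8, red, green, blue), "vertical_fov" (degrees; the focal length in pixels is half the picture's height over the tangent of half this angle, whatever the lens; pixels are square), "cx", "cy" (the principal point, pixels), "world_to_cam" (4x4, takes a point from world to camera coordinates); the wrist camera has in their place "mount" (4x4, takes a point from camera to tool coordinates, whose origin is the TCP and whose axes are the flange's). Camera axes: x right, y down, z forward; pixel columns grow to the right and rows downward; lengths in m; the calibration is good to about 2 mm. A picture is of the moment at which its call begins: read the wrist's pose just before it. There is no depth.
- env.hand_in(): hands the job in; it is judged then, once.
Trained networks look in the newest picture that a camera, given by its name, has taken for a name from the list of things; names that differ only in an ending like _2 or _b are one class to them, and where a whole thing is asked for, a point or a joint stands for the part that bears it (a point fixed in the world has none). Each returns a list of dicts, best first, with "confidence" (0 to 1); they miss things now and then, are a little off and sometimes report something else, mostly with a low value. They report only what shows in the picture. A call takes as long as a camera call.
- env.find_in(camera, query): "location" ([x, y, z] in m, in world coordinates, good to about 4 mm: the middle of the surface that is visible of it).
- env.cut_out(camera, query): "mask" (400x640 bool, what is visible of it).
- env.place_of(camera, query): "location" ([x, y, z] in m, in world coordinates, good to about 4 mm: a listed point, or the origin of a listed thing).
The state is a dict: "time_s": time; "joints": joint angles; "joint_velocities": joint speeds; "joint_efforts": joint torques, N m; "eef_pos": TCP position; "ee_rot": TCP orientation; "force": force on the tool from outside, world axes, zero at the start; "torque": the same for the moment, N m; "grip_width": finger opening in m; "gripper_force": force on a finger pad.
Only numpy, scipy, OpenCV 4.12 (cv2) and the standard library are available. Lean on these libraries where they do the work, as an engineer would, in place of code of your own. Each camera call takes 0.05 s, during which the arm holds its last target. There are 200 camera calls.

## Working session

There is one attempt and no reset: what is moved stays moved. The work goes in short steps, Python scripts to look and compute and a tool call to move; the robot and the scene stay as the last step left them, time stands still between calls to the robot, and variables do not carry over. Pictures are saved under pics/ and viewed, at most 10 in all, crops included, and the job is handed in when it is done.

Besides the shell and the picture viewer there is one more tool, called after ">>>" by a JSON object that holds its "fn" and its "kwargs". carry_out: Moves the arm, as the interface text tells. Its arguments: {"type":"object","properties":{"deltas":{"type":"array","items":{"type":"array"}}},"required":["deltas"]}

```bash
mkdir -p pics
cat > look.py <<'E'
from bench import env
import numpy as np, cv2
np.set_printoptions(precision=4,suppress=True)
E
python3 - <<'E'
from look import *
ims=[]
for c in ("scene","top"):
    r=env.read_camera(c); ims.append(r["img"]); 
    for q in ["case","lid_hinge","lid_edge","flap_hinge","flap_edge","weight_500","mug","tub","brush_jar","dish","forceps"]:
        o=env.place_of(c,q)
        print(c,q,[(np.round(x["location"],3).tolist(),round(x["confidence"],2)) for x in o[:2]])
    cv2.imwrite(f"pics/{c}0.png",r["img"][:,:,::-1])
s=env.get_obs(); print(s["time_s"],s["eef_pos"],s["ee_rot"],s["force"])
E
```

```text
scene case [([0.524, 0.078, 0.001], 0.84), ([0.593, -0.172, 0.002], 0.67)]
scene lid_hinge [([0.608, 0.054, 0.064], 0.58)]
scene lid_edge [([0.631, 0.047, 0.243], 0.56)]
scene flap_hinge [([0.492, -0.047, 0.055], 0.68), ([0.722, 0.226, 0.0], 0.65)]
scene flap_edge [([0.495, -0.049, 0.193], 0.61), ([0.628, 0.047, 0.242], 0.26)]
scene weight_500 [([0.509, 0.186, 0.015], 0.61), ([0.575, 0.109, 0.012], 0.56)]
scene mug [([0.596, -0.17, -0.001], 0.76)]
scene tub [([0.606, 0.331, 0.001], 0.98)]
scene brush_jar [([0.493, -0.043, 0.054], 0.5)]
scene dish []
scene forceps [([0.407, 0.17, 0.002], 0.51)]
top case [([0.528, 0.078, -0.0], 0.94)]
top lid_hinge [([0.609, 0.054, 0.065], 0.72)]
top lid_edge [([0.63, 0.054, 0.246], 0.56)]
top flap_hinge [([0.495, -0.048, 0.052], 0.81)]
top flap_edge [([0.491, -0.051, 0.191], 0.55)]
top weight_500 [([0.509, 0.18, 0.011], 0.59), ([0.571, 0.107, 0.012], 0.49)]
top mug [([0.592, -0.172, -0.003], 0.88)]
top tub [([0.607, 0.335, 0.001], 0.63)]
top brush_jar [([0.719, 0.23, 0.005], 0.84)]
top dish [([0.4, -0.152, -0.002], 0.87)]
top forceps [([0.41, 0.174, 0.002], 0.64), ([0.631, 0.053, 0.246], 0.59)]
1.2 [0.1863 0.5966 0.2313] [[-0.9545  0.2981 -0.0001]
 [ 0.2981  0.9545  0.    ]
 [ 0.0001 -0.     -1.    ]] [-0.2647  0.2813 -0.1705]
```

View pics/scene0.png

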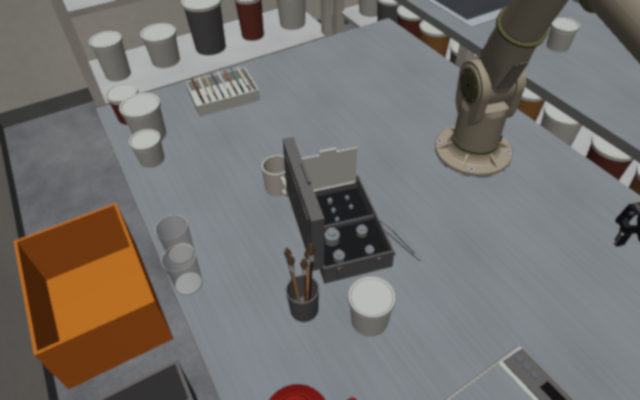

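View pics/top0.png

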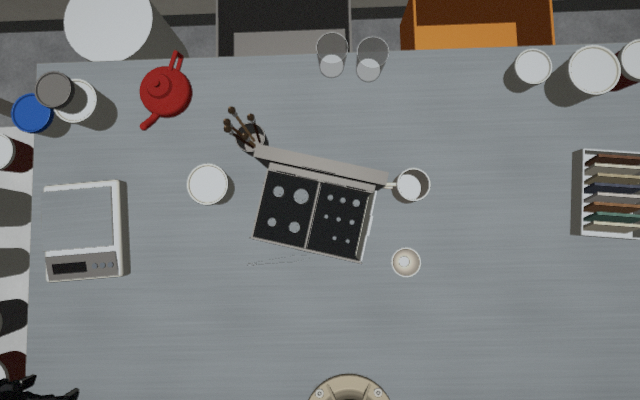

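The scene view shows the case with the lid upright (around px 303,185) and the flap upright (330,167). In the top view the case is centred near (315,205), the flap is on its right (370,212), the mug is at (412,185), the brushes at (240,125) and the dish at (405,262). The case is at about (0.524, 0.077) with yaw about -0.26, so the tool is already nearly aligned with it. I'll move over to the flap's outer side.

>>> {"fn": "carry_out", "kwargs": {"deltas": [[[-0.59,-0.37,-0.15],[0,0,0],0],[[-0.59,-0.37,-0.15],[0,0,0],0],[[-0.59,-0.37,-0.15],[0,0,0],0],[[-0.59,-0.37,-0.15],[0,0,0],0],[[-0.59,-0.37,-0.15],[0,0,0],0],[[-0.59,-0.37,-0.15],[0,0,0],0],[[-0.59,-0.37,-0.15],[0,0,0],0],[[-0.59,-0.37,-0.15],[0,0,0],0],[[-0.59,-0.37,-0.15],[0,0,0],0],[[-0.59,-0.37,-0.15],[0,0,0],0]]}}

```text
time_s: 2.45
eef_pos: [0.4588, 0.278, 0.3218]
ee_rot: [[-0.955, 0.298, 0.0], [0.298, 0.955, 0.0], [-0.0, 0.0, -1.0]]
force: [-0.5, -0.2, 0.5]
grip_width: 0.0
gripper_force: 0.0
```

>>> {"fn": "carry_out", "kwargs": {"deltas": [[[-0.18,-0.6,0],[0,0,0],0],[[-0.18,-0.6,0],[0,0,0],0],[[-0.18,-0.6,0],[0,0,0],0],[[-0.18,-0.6,0],[0,0,0],0],[[-0.18,-0.6,0],[0,0,0],0],[[-0.18,-0.6,0],[0,0,0],0],[[-0.18,-0.6,0],[0,0,0],0],[[-0.18,-0.6,0],[0,0,0],0],[[-0.18,-0.6,0],[0,0,0],0],[[-0.18,-0.6,0],[0,0,0],0]]}}

```text
time_s: 3.7
eef_pos: [0.4536, -0.0979, 0.3215]
ee_rot: [[-0.955, 0.298, 0.001], [0.298, 0.955, 0.0], [-0.001, 0.001, -1.0]]
force: [0.5, 0.1, -0.3]
grip_width: -0.0
gripper_force: 0.0
```

>>> {"fn": "carry_out", "kwargs": {"deltas": [[[0,0,0.52],[0,0,0],0],[[0,0,0.52],[0,0,0],0],[[0,0,0.52],[0,0,0],0],[[0,0,0.52],[0,0,0],0],[[0,0,0.52],[0,0,0],0],[[0,0,0],[0,0,0],0],[[0,0.2,0],[0,0,0],0],[[0,0.2,0],[0,0,0],0],[[0,0.2,0],[0,0,0],0],[[0,0.0,0],[0,0,0],0]]}}

```text
time_s: 4.95
eef_pos: [0.4651, -0.0608, 0.1656]
ee_rot: [[-0.955, 0.296, 0.001], [0.296, 0.955, 0.0], [-0.0, 0.0, -1.0]]
force: [-0.1, 0.3, 0.1]
grip_width: 0.0002
gripper_force: 0.0
```

```bash
cat >> look.py <<'E'
C=np.array([.524,.077]);a=-.26
X=np.array([np.cos(a),np.sin(a)]);Y=np.array([-np.sin(a),np.cos(a)])
def case(p): p=np.array(p); d=p[:2]-C; return np.array([d@X,d@Y,p[2]])*1000
E
python3 - <<'E'
from look import *
s=env.get_obs(); print(s["time_s"],case(s["eef_pos"]),s["force"])
ims=[]
for c in ("scene","top"):
    r=env.read_camera(c); ims.append(r["img"])
    print(c,[(case(x["location"]),x["confidence"]) for q in("flap_edge","flap_hinge","lid_edge","case") for x in env.place_of(c,q)[:1]])
a=cv2.resize(ims[0][110:270,250:450],(500,400),interpolation=2)
b=cv2.resize(ims[1][120:280,230:430],(500,400),interpolation=2)[:,200:]
cv2.imwrite("pics/a1.png",np.hstack([a,b])[:,:,::-1])
E
```

```text
4.95 [ -21.508  -148.3378  165.6147] [-0.128   0.3151  0.1248]
scene [(array([   5.0566, -128.3126,  193.    ]), 0.83), (array([   2.3597, -124.7875,   50.5   ]), 0.7), (array([109.2295,  -0.2268, 246.5   ]), 0.6), (array([-0.3333,  2.8087,  1.9   ]), 0.59)]
top [(array([  -1.5662, -129.8675,  193.5   ]), 0.8), (array([   6.54  , -125.3311,   55.6   ]), 0.96), (array([111.2342,   1.9621, 246.    ]), 0.72), (array([ 1.9204,  1.3387, -1.7   ]), 0.63)]
```

View pics/a1.png

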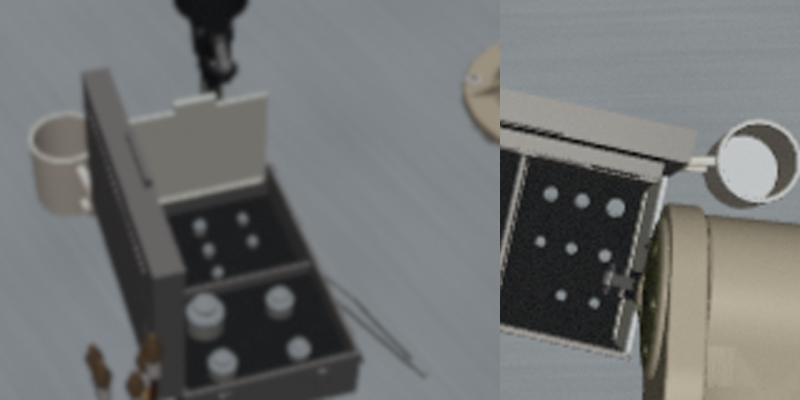

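The fingertip is just behind the upright flap in both crops, at about (215,80) and (630,280). I'll push along the arc.

>>> {"fn": "carry_out", "kwargs": {"deltas": [[[0,0.12,0],[0,0,0],0],[[0,0.12,0],[0,0,0],0],[[0,0.12,0.02],[0,0,0],0],[[0,0.15,0.05],[0,0,0],0],[[0,0.15,0.05],[0,0,0],0],[[0,0.15,0.05],[0,0,0],0],[[0,0.15,0.06],[0,0,0],0],[[0,0.13,0.1],[0,0,0],0],[[0,0.13,0.1],[0,0,0],0],[[0,0.13,0.1],[0,0,0],0]]}}

```text
time_s: 6.7
eef_pos: [0.4887, 0.0154, 0.133]
ee_rot: [[-0.955, 0.298, -0.0], [0.298, 0.955, -0.0], [0.0, -0.0, -1.0]]
force: [-1.0, 0.1, 0.7]
grip_width: -0.0002
gripper_force: 0.3
```

Run:
```python
from look import *
s=env.get_obs(); print(s["time_s"],case(s["eef_pos"]),s["force"])
for c in ("scene","top"):
    r=env.read_camera(c)
    print(c,[(case(x["location"]),x["confidence"]) for q in("flap_edge",) for x in env.place_of(c,q)[:2]])
    if c=="scene": cv2.imwrite("pics/a2.png",cv2.resize(r["img"][110:270,250:450],(500,400),interpolation=2)[:,:,::-1])
```

```text
6.7 [-18.2629 -68.5773 132.98  ] [-0.9941  0.0564  0.7232]
scene [(array([  0.4288, -36.6206, 158.4   ]), 0.74), (array([92.4119,  1.9219, 65.5   ]), 0.47)]
top []
```

View pics/a2.png

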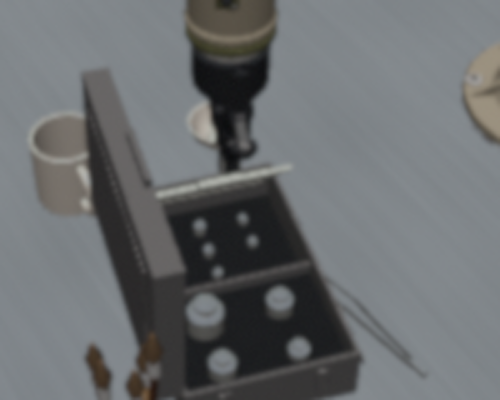

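The flap is at about 49°, with its edge near (225,180) and the finger on its outer face. This matches the plan, so I'll continue.

>>> {"fn": "carry_out", "kwargs": {"deltas": [[[0,0.115,0.118],[0,0,0],0],[[0,0.115,0.118],[0,0,0],0],[[0,0.115,0.118],[0,0,0],0],[[0,0.055,0.15],[0,0,0],0],[[0,0.055,0.15],[0,0,0],0],[[0,0.055,0.15],[0,0,0],0],[[0,0.02,0.1],[0,0,0],0],[[0,0.02,0.1],[0,0,0],0],[[0,0.02,0.1],[0,0,0],0],[[0,0,0],[0,0,0],0]]}}

```text
time_s: 8.15
eef_pos: [0.4986, 0.0475, 0.0668]
ee_rot: [[-0.955, 0.298, -0.001], [0.298, 0.955, -0.0], [0.001, -0.001, -1.0]]
force: [-0.0, 0.9, 0.3]
grip_width: -0.0001
gripper_force: 0.0
```

>>> {"fn": "carry_out", "kwargs": {"deltas": [[[0,0,0.06],[0,0,0],0],[[0,0,0.05],[0,0,0],0],[[0,0,0.04],[0,0,0],0],[[0,0,0],[0,0,0],0]]}}

```text
time_s: 8.65
eef_pos: [0.4987, 0.0475, 0.058]
ee_rot: [[-0.955, 0.298, -0.001], [0.298, 0.955, -0.0], [0.0, -0.0, -1.0]]
force: [0.6, -0.0, 0.5]
grip_width: 0.0002
gripper_force: 0.0
```

>>> {"fn": "carry_out", "kwargs": {"deltas": [[[0,0,0.03],[0,0,0],0],[[0,0,0.03],[0,0,0],0],[[0,0,0],[0,0,0],0]]}}

```text
time_s: 9.02
eef_pos: [0.4991, 0.0476, 0.0558]
ee_rot: [[-0.954, 0.298, 0.0], [0.298, 0.954, 0.001], [0.0, 0.001, -1.0]]
force: [-6.7, 0.1, 16.1]
grip_width: -0.0002
gripper_force: 7.9
```

Run:
```python
from look import *
s=env.get_obs(); print(s["time_s"],case(s["eef_pos"]),s["force"])
r=env.read_camera("scene")
print([(case(x["location"]),x["confidence"]) for q in("flap_edge",) for x in env.place_of("scene",q)[:2]])
cv2.imwrite("pics/a3.png",cv2.resize(r["img"][110:270,250:450],(700,560),interpolation=2)[:,:,::-1])
```

```text
9.025 [-16.5513 -34.824   55.8353] [-6.6744  0.1028 16.0599]
[(array([ 2.2292, 11.4582, 58.7   ]), 0.96)]
```

View pics/a3.png

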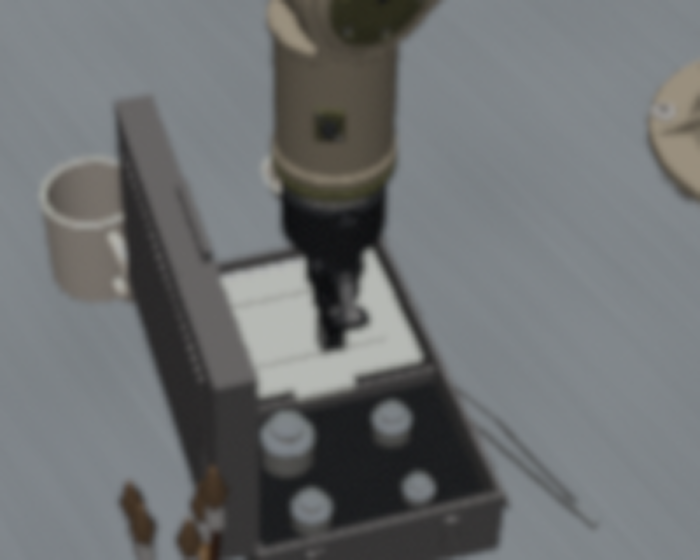

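The flap is lying flat, with its edge at about (340,375) and z about 57 mm, and the finger force is 16 N. I'll lift and move over to behind the lid.

>>> {"fn": "carry_out", "kwargs": {"deltas": [[[0,0,-0.1],[0,0,0],0],[[0,0,-0.4],[0,0,0],0],[[0,0,-0.6],[0,0,0],0],[[0,0,-0.6],[0,0,0],0],[[0,0,-0.6],[0,0,0],0],[[0,0,-0.6],[0,0,0],0],[[0,0,-0.6],[0,0,0],0],[[0,0,-0.6],[0,0,0],0],[[0,0,-0.6],[0,0,0],0],[[0,0,0],[0,0,0],0]]}}

```text
time_s: 10.38
eef_pos: [0.5001, 0.0475, 0.3394]
ee_rot: [[-0.954, 0.298, 0.005], [0.298, 0.954, 0.001], [-0.004, 0.003, -1.0]]
force: [0.3, 0.1, -0.4]
grip_width: 0.0001
gripper_force: 0.0
```

>>> {"fn": "carry_out", "kwargs": {"deltas": [[[-0.5,0.05,0],[0,0,0],0],[[-0.5,0.05,0],[0,0,0],0],[[-0.5,0.05,0],[0,0,0],0],[[-0.5,0.05,0],[0,0,0],0],[[-0.5,0.05,0],[0,0,0],0],[[-0.5,0.05,0],[0,0,0],0],[[0,0,0],[0,0,0],0]]}}

```text
time_s: 11.25
eef_pos: [0.6768, 0.0103, 0.3334]
ee_rot: [[-0.954, 0.299, -0.004], [0.299, 0.954, -0.002], [0.003, -0.003, -1.0]]
force: [-0.2, 0.8, -0.3]
grip_width: 0.0
gripper_force: 0.0
```

Run:
```python
from look import *
s=env.get_obs(); print(s["time_s"],case(s["eef_pos"]),s["force"])
ims=[]
for c in ("scene","top"):
    r=env.read_camera(c); ims.append(r["img"])
    print(c,[(case(x["location"]),x["confidence"]) for q in("flap_edge","lid_edge") for x in env.place_of(c,q)[:1]])
a=cv2.resize(ims[0][110:270,250:450],(500,400),interpolation=2)
b=cv2.resize(ims[1][90:250,230:430],(500,400),interpolation=2)[:,:300]
cv2.imwrite("pics/a4.png",np.hstack([a,b])[:,:,::-1])
```

```text
11.25 [164.8382 -25.1428 333.3974] [-0.1504  0.787  -0.2968]
scene [(array([ 0.6421,  7.3108, 57.5   ]), 0.6), (array([110.6472,   0.6677, 242.    ]), 0.66)]
top []
```

View pics/a4.png

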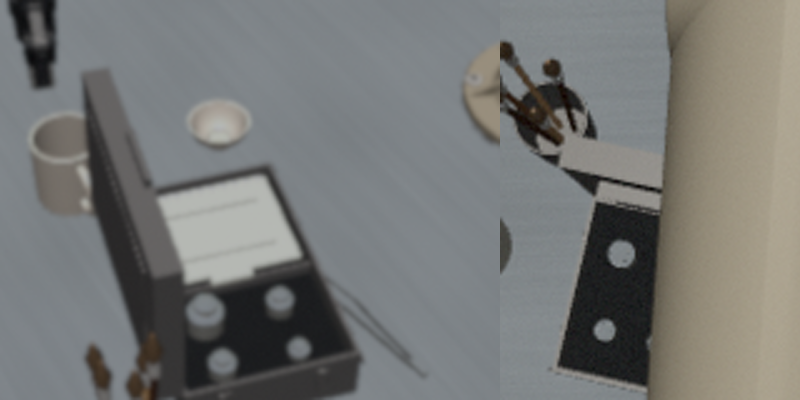

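The flap is flat, and the tool is behind the lid with the brushes well to its left (about (540,95) in the right crop). I'll lower and approach the lid's outer face.

>>> {"fn": "carry_out", "kwargs": {"deltas": [[[0,0,0.4],[0,0,0],0],[[0,0,0.4],[0,0,0],0],[[0,0,0.4],[0,0,0],0],[[0,0,0.4],[0,0,0],0],[[0,0,0.4],[0,0,0],0],[[0.15,0,0],[0,0,0],0],[[0.15,0,0],[0,0,0],0],[[0.15,0,0],[0,0,0],0],[[0.1,0,0],[0,0,0],0],[[0,0,0],[0,0,0],0]]}}

```text
time_s: 12.8
eef_pos: [0.6444, 0.0214, 0.2173]
ee_rot: [[-0.955, 0.298, 0.001], [0.298, 0.955, 0.001], [-0.001, 0.001, -1.0]]
force: [-0.7, 0.3, -0.4]
grip_width: 0.0001
gripper_force: 0.0
```

Run:
```python
from look import *
s=env.get_obs(); print(s["time_s"],case(s["eef_pos"]),s["force"])
```

```text
12.8 [130.6217 -22.8326 217.312 ] [-0.7183  0.3073 -0.4331]
```

>>> {"fn": "carry_out", "kwargs": {"deltas": [[[0.15,0,0],[0,0,0],0],[[0.15,0,0],[0,0,0],0],[[0.15,0,0],[0,0,0],0],[[0.22,0,0.015],[0,0,0],0],[[0.22,0,0.015],[0,0,0],0],[[0.215,0,0.055],[0,0,0],0],[[0.215,0,0.055],[0,0,0],0],[[0,0,0],[0,0,0],0]]}}

```text
time_s: 13.8
eef_pos: [0.5672, 0.0457, 0.2077]
ee_rot: [[-0.955, 0.297, -0.002], [0.297, 0.955, 0.001], [0.003, 0.0, -1.0]]
force: [-0.7, -0.3, 0.2]
grip_width: 0.0001
gripper_force: 0.0
```

Run:
```python
from look import *
s=env.get_obs(); print(s["time_s"],case(s["eef_pos"]),s["force"])
for c in ("scene","top"):
    r=env.read_camera(c)
    print(c,[(case(x["location"]),x["confidence"]) for q in("lid_edge",) for x in env.place_of(c,q)[:2]])
    if c=="scene": cv2.imwrite("pics/a5.png",cv2.resize(r["img"][110:270,250:450],(500,400),interpolation=2)[:,:,::-1])
```

```text
13.8 [ 49.8395 -19.1251 207.6966] [-0.7403 -0.2505  0.1912]
scene [(array([ 24.2065,  -1.5284, 231.4   ]), 0.55)]
top []
```

View pics/a5.png

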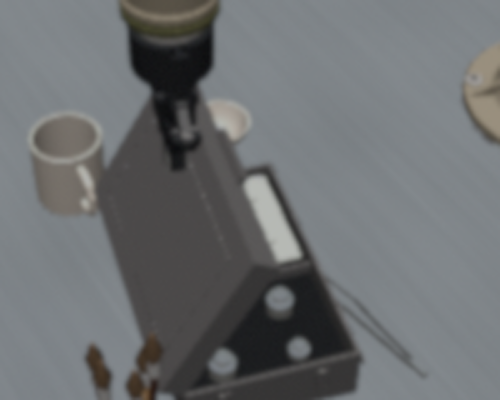

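The lid is at about 60° and follows the finger, with the tip at (178,165). I'll continue along the arc.

>>> {"fn": "carry_out", "kwargs": {"deltas": [[[0.19,0,0.078],[0,0,0],0],[[0.19,0,0.078],[0,0,0],0],[[0.183,0,0.125],[0,0,0],0],[[0.183,0,0.125],[0,0,0],0],[[0.158,0,0.156],[0,0,0],0],[[0.158,0,0.156],[0,0,0],0],[[0.1,0,0.12],[0,0,0],0],[[0.09,0,0.12],[0,0,0],0],[[0.07,0,0.12],[0,0,0],0],[[0,0,0],[0,0,0],0]]}}

```text
time_s: 15.25
eef_pos: [0.4925, 0.0686, 0.1428]
ee_rot: [[-0.955, 0.298, -0.001], [0.298, 0.955, -0.0], [0.001, -0.0, -1.0]]
force: [0.2, 0.3, 0.2]
grip_width: -0.0002
gripper_force: 0.0
```

>>> {"fn": "carry_out", "kwargs": {"deltas": [[[0.06,0,0.12],[0,0,0],0],[[0.06,0,0.12],[0,0,0],0],[[0.05,0,0.12],[0,0,0],0],[[0.04,0,0.1],[0,0,0],0],[[0.03,0,0.08],[0,0,0],0],[[0.02,0,0.06],[0,0,0],0],[[0,0,0],[0,0,0],0]]}}

```text
time_s: 16.12
eef_pos: [0.4781, 0.073, 0.1072]
ee_rot: [[-0.955, 0.298, -0.001], [0.298, 0.955, -0.0], [0.001, -0.0, -1.0]]
force: [0.4, 0.7, 0.0]
grip_width: -0.0001
gripper_force: 0.0
```

Run:
```python
from look import *
s=env.get_obs(); print(s["time_s"],case(s["eef_pos"]),s["force"])
for c in ("scene",):
    r=env.read_camera(c)
    print(c,[(case(x["location"]),x["confidence"]) for q in("lid_edge",) for x in env.place_of(c,q)[:2]])
```

```text
16.125 [-43.3688 -15.6653 107.2245] [0.3968 0.6888 0.0125]
scene [(array([-88.7086,  -3.0063, 110.    ]), 0.85), (array([ -59.1533, -257.2535,    1.3   ]), 0.38)]
```

>>> {"fn": "carry_out", "kwargs": {"deltas": [[[0.01,0,0.04],[0,0,0],0],[[0,0,0.04],[0,0,0],0],[[0,0,0.04],[0,0,0],0],[[0,0,0.04],[0,0,0],0],[[0,0,0.03],[0,0,0],0],[[0,0,0.03],[0,0,0],0],[[0,0,0],[0,0,0],0]]}}

```text
time_s: 17.1
eef_pos: [0.4778, 0.0729, 0.0942]
ee_rot: [[-0.954, 0.298, 0.0], [0.298, 0.954, -0.0], [-0.0, -0.0, -1.0]]
force: [0.5, -0.7, 0.7]
grip_width: -0.0
gripper_force: 0.0
```

>>> {"fn": "carry_out", "kwargs": {"deltas": [[[0,0,0.02],[0,0,0],0],[[0,0,0.02],[0,0,0],0],[[0,0,0],[0,0,0],0]]}}

```text
time_s: 17.48
eef_pos: [0.478, 0.0729, 0.0935]
ee_rot: [[-0.954, 0.298, 0.0], [0.298, 0.954, 0.001], [0.0, 0.001, -1.0]]
force: [-8.9, -2.1, 19.5]
grip_width: 0.0001
gripper_force: 10.0
```

The hand met a firm stop at z = 93.5 mm with 19.5 N, so the lid is shut. I'll lift clear and check.

>>> {"fn": "carry_out", "kwargs": {"deltas": [[[0,0,-0.1],[0,0,0],0],[[0,0,-0.4],[0,0,0],0],[[0,0,-0.7],[0,0,0],0],[[0,0,-0.7],[0,0,0],0],[[0,0,-0.7],[0,0,0],0],[[0,0,-0.7],[0,0,0],0],[[0,0,0],[0,0,0],0],[[0,0,0],[0,0,0],0]]}}

```text
time_s: 18.48
eef_pos: [0.4776, 0.073, 0.2894]
ee_rot: [[-0.954, 0.298, -0.0], [0.298, 0.954, -0.0], [0.0, -0.0, -1.0]]
force: [0.0, -0.4, 0.0]
grip_width: -0.0004
gripper_force: 0.0
```

Run:
```python
from look import *
s=env.get_obs(); print(s["time_s"],case(s["eef_pos"]),s["force"])
r=env.read_camera("scene")
for q in ("lid_edge","mug","tub","brush_jar","dish","forceps"):
    print(q,[(case(x["location"]) if q=="lid_edge" else np.round(x["location"],3),x["confidence"]) for x in env.place_of("scene",q)[:1]])
cv2.imwrite("pics/a6.png",cv2.resize(r["img"][110:270,250:450],(700,560),interpolation=2)[:,:,::-1])
```

```text
18.475 [-43.7729 -15.7857 289.4194] [ 0.0016 -0.4223  0.0483]
lid_edge [(array([-94.0671,  -1.5344,  92.1   ]), 0.59)]
mug [(array([ 0.597, -0.169, -0.002]), 0.69)]
tub [(array([ 0.608,  0.332, -0.003]), 0.75)]
brush_jar [(array([ 0.719,  0.23 , -0.004]), 0.86)]
dish [(array([ 0.402, -0.154,  0.003]), 0.61)]
forceps [(array([0.408, 0.172, 0.001]), 0.5)]
```

View pics/a6.png

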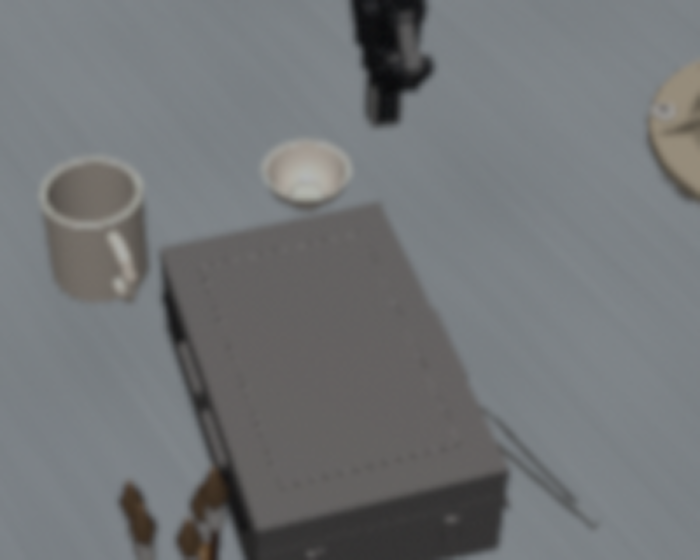

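The lid is flush (edge at z about 92 mm), the bystanders are where they were, and the hand is clear at (385,110).

```bash
python3 -c "
from bench import env
print(env.hand_in())"
```

```text
the job is handed in; nothing more can be done
None
```

The flap was folded flat over the small weights first, then the lid was pushed over slowly and pressed fully shut; the hand is clear, the bystanders have not moved, and the job is handed in at about 18.5 s.

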